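# Uncover the fixture and hold the offset lever level over its studs

## Task

Get the lever ready to be fitted: lift the yellow cover off the fixture by its handle and hang it by the handle on both prongs of the hook stand, let go of it, then pick up the offset lever by its balance point (the red band) and hold it level and still a few centimetres above the two studs of the fixture, big hub bore straight over the big stud and small eye straight over the small stud. Finish while still holding it there in the gripper: do not lower it onto the studs or let go. Leave the blue dish, the screwdriver and the black unit where they are.

Things in the scene. Friction and masses are not known exactly. Their poses are not given: they have to be found in the camera images.
- cover: yellow sheet cover, a box 56 (its x) x 175 (its y) x 40 mm high, open below, 0.18 to 0.29 kg, standing on the fixture plate over the studs; origin at the centre of its underside, z up. On top it carries a bail handle (see cover_grip)
- cover_grip (a point): middle of the handle's straight round bar on the cover: bar 10 mm thick, along the cover's y, 105 mm above the cover's underside and 65 mm above its top; the two handle legs (10 mm thick) stand 52 mm either side of this point. Pinch the bar here across its x. Axes as the cover's
- hook: fixed hook stand: grey base plate 130 x 130 x 8 mm with two parallel round steel prongs (8 mm thick), 64 mm apart centre to centre (32 mm either side of its middle in y), pointing along the stand's -x (towards the robot, turned by its yaw); prong axes 150 mm above the bench, straight from the posts at x = +57 mm to x = -36 mm, then bent up to tips at x = -42 mm whose tops are 167 mm above the bench. Nothing stands between the prongs. Origin on the bench under hook_seat, z up
- hook_seat (a point): where the middle of the handle bar's axis rests when the cover hangs well: midway between the prongs, 159 mm above the bench (the bar lies across both prongs, along the stand's y, its legs outside them). The cover's box hangs below the prongs, so bring it in from the front (stand's -x side) with the bar 10 to 30 mm above this height to clear the upturned tips and keep the box under the prongs, then lower. The seat is good from 25 mm in front of this point to 20 mm behind it
- fixture: fixed dark steel plate 85 (its x) x 215 (its y) x 12 mm, with two upright steel studs under the cover; origin at the centre of its underside, on the bench
- big_stud (a point): centre of the top of the big stud (20 mm thick, top 42 mm above the bench), 65 mm from the plate's middle towards its -y
- small_stud (a point): centre of the top of the small stud (10 mm thick, top 42 mm above the bench), 65 mm from the plate's middle towards its +y
- lever: loose cast aluminium offset lever, 0.28 to 0.56 kg, 171 mm long along its y: round hub 52 mm across and 40 mm high at its -y end, straight arm 20 mm wide (its x) and 18 mm thick, small round eye 30 mm across and 34 mm high at its +y end; it lies on hub and eye with the arm from 14 to 32 mm above their underside. Origin under the balance point, at the height of the underside; z up
- lever_balance (a point): centre of the arm at the lever's balance point (a red band 8 mm wide marks it): 23 mm above the underside, 48 mm from the hub's centre and 82 mm from the eye's. The arm is free to grip across its x from 22 mm towards the hub to 67 mm towards the eye. Axes as the lever's
- hub_bore (a point): centre of the big bore (24 mm) at the hub's underside
- eye_bore (a point): centre of the small bore (12 mm) at the eye's underside; 130 mm from hub_bore, the same spacing as the studs
- arbor_press: fixed tall green and cream hand press behind the place where the lever lies, only to be kept clear of: seen from above it fills x 0.52 to 0.83, y 0.16 to 0.38 m in the robot's frame (below 34 mm height from x 0.52, higher parts from x 0.54), up to 0.48 m high. Keep the gripper and wrist nearer the robot than that when crossing to the lever
- dish: bystander: round blue plastic dish 96 mm across, 32 mm high, behind the fixture
- driver: bystander: orange-handled screwdriver 189 mm long, lying behind the fixture, right of the dish
- unit: bystander: black finished unit, 155 mm long, 46 mm thick, lying at the far left

How it is judged:
By the outcome, as a careful person would: the job done as asked, in the order asked, and still so for the second after the job is handed in, while the arm keeps its last pose, push and grip.
It also fails if it takes over 67 s, if anything falls off the work surface, if the arm or the gripper's body presses on something with over 40 N, if the wrist force passes 120 N, or if a joint passes its speed limit or range.

## Robot

A 7-joint arm with a two-finger parallel gripper is mounted at the origin on a cart in front of the work surface, level with it; the furniture and walls round the work are solid. World frame = base frame: x ahead of the robot, y to its left, z up, the work surface at z = 0. Lengths are in mm, angles in rad, forces in N, time in s.
With the tool pointing down it reaches from about 400 to 875 mm from the base axis. Payload 4.4 kg.
Tool frame: the origin (TCP) lies between the finger pads; the fingertips stand ctrl.tcp_to_tips ahead of it and the grasp point (between the pads) lies 8 mm behind it (ctrl.tcp_to_tips is the distance from the TCP to the fingertips, in mm); z points along the fingers, y is the direction in which the jaws open and shut (so a half turn about z gives the same grasp; the last joint's range is limited). The gripper opens to 85 mm and grips with 20 to 120 N. Pads are 22 mm wide; open, the fingers measure 114 mm over their backs; the gripper's body (76 mm by 85 mm) begins 54 mm behind the grasp point. The pads swing forward as they close: fully open they stand 13 mm farther back than shut.
Start: joints at [-1.283, 0.628, 0.038, 1.517, -0.027, 0.996, -0.02], TCP at [225.18, 609.764, 242.313] pointing down, gripper open.
Joint ranges: [-3.06, 3.06], [-0.37, 2.12], [-1.25, 1.32], [0.18, 2.47], [-1.1, 4.24], [0.23, 1.98], [-2.94, 2.94]. Speed limits (rad/s): [2.57, 2.57, 3.14, 3.14, 3.14, 3.14, 3.14].

## Interface

Orientations are given as [roll, pitch, yaw] about the fixed x, y, z axes, in that order (R = Rz(yaw) Ry(pitch) Rx(roll)).
In Python, from cell import ctrl gives the robot as it stands.
- The arm moves only by the tool send_rows, never from a script. Its argument "rows" is a list of rows, each an object of numbers: "x", "y", "z": the shift along the world's x, y, z in cm; "roll": the turn about the world's z in degrees; "claw": the closure, from 0 (fully open) to 1 (shut). A call has 1 to 5 rows; each row is the pose to reach, as a shift and turn from the pose commanded when the call began; what a row does not reach only later rows make up. A row lasts 1/12 s, in which the tool goes at most 41.7 mm and 7.16 degrees, less where a joint would pass 70% of its speed; a pose out of reach is approached as far as the arm can. A call with a gripper value outside its range is refused whole. The fingers move at their own pace and stop on an object; the grip force is fixed at half the most. Time passes only in rows, so rows that repeat a pose let the fingers close. It gives the time, the measured TCP pose, the force and the opening at its end, in the units of the state.
- ctrl.read_state(): the state, without advancing time (a new reading comes with each control period).
- ctrl.get_image(name): name is "scene" or "top"; returns (picture, depth): 480x640x3 uint8, blue, green, red; 480x640 float32, mm along the optical axis (not along the pixel's ray), 0 where there is no reading.
- ctrl.get_calibration(name): a dict with "intrinsics" (3x3 intrinsics, pixels), "T" (4x4, takes a point from camera to world coordinates). Camera axes: x right, y down, z forward; pixel columns grow to the right and rows downward; lengths in mm; the calibration is good to about 2 mm. A picture is of the moment at which its call begins. get_calibration takes no time and is no camera call.
- ctrl.finish_job(): hands the job in, once; it reports no verdict.
Trained networks look in the newest picture that a camera, given by its name, has taken for a name from the list of things; names that differ only in an ending like _2 or _b are one class to them, and where a whole thing is asked for, a point or a joint stands for the part that bears it (a point fixed in the world has none). Each returns a list of dicts, best first, with "confidence" (0 to 1); they miss things now and then, are a little off and sometimes report something else, mostly with a low value. They report only what shows in the picture. A call takes as long as a camera call.
- ctrl.recognise(camera, query): "uv" ([column, row] in pixels, amid what is visible of it).
- ctrl.regions_of(camera, query): "region" (480x640 bool, what is visible of it) and "uv" ([column, row] in pixels, amid what is visible of it).
- ctrl.place_of(camera, query): "uv" ([column, row] in pixels: a listed point, or the origin of a listed thing).
The state is a dict: "clock": time; "qpos": joint angles; "qd": joint speeds; "tau": joint torques, N m; "eef_pos": TCP position; "tool_rot": TCP orientation; "force": force on the tool from outside, world axes, zero at the start; "torque": the same for the moment, N m; "width": finger opening in mm.
Only numpy, scipy, OpenCV 4.12 (cv2) and the standard library are available. Lean on these libraries where they do the work, as an engineer would, in place of code of your own. Each camera call takes 0.05 s, during which the arm holds its last target. There are 200 camera calls.

## Working session

There is one attempt and no reset: what is moved stays moved. The work goes in short steps, Python scripts to look and compute and a tool call to move; the robot and the scene stay as the last step left them, time stands still between calls to the robot, and variables do not carry over. Pictures are saved under pics/ and viewed, on a budget of 10 in all, crops included, one or two more only if the job needs it, and the job is handed in when it is done.

Besides the shell and the picture viewer there is one more tool, called after "Emit:" by a JSON object that holds its "method" and its "body". send_rows: Moves the arm, as the interface text tells. Its arguments: {"type":"object","properties":{"rows":{"type":"array"}},"required":["rows"]}

```bash
ls; mkdir -p pics
cat > h.py <<'E'
import numpy as np, cv2
from cell import ctrl
def cal(c):
    k=ctrl.get_calibration(c); return np.array(k["intrinsics"]),np.array(k["T"])
def onz(c,uv,z):
    K,T=cal(c); d=T[:3,:3]@np.linalg.inv(K)@np.array([uv[0],uv[1],1.]); o=T[:3,3]
    return o+d*(z-o[2])/d[2]
def cloud(c,depth):
    K,T=cal(c); v,u=np.mgrid[:480,:640]; p=np.stack([(u-K[0,2])/K[0,0]*depth,(v-K[1,2])/K[1,1]*depth,depth],-1)
    P=p@T[:3,:3].T+T[:3,3]; P[depth<=0]=np.nan; return P
def proj(c,p):
    K,T=cal(c); q=K@(T[:3,:3].T@(np.array(p)-T[:3,3])); return q[:2]/q[2]
E
python3 - <<'E'
from h import *
s=ctrl.read_state(); print({k:np.round(v,3) for k,v in s.items()}, ctrl.tcp_to_tips)
for c in("scene","top"):
    im,d=ctrl.get_image(c); cv2.imwrite(f"pics/{c}0.png",im); np.save(f"{c}0.npy",d); print(c,cal(c)[1].round(2).tolist())
    for q,z in (("cover_grip",117),("hook_seat",159),("fixture",0),("hook",0),("lever_balance",23),("hub_bore",0),("eye_bore",0)):
        print(c,q,[(np.round(r["uv"]),round(r["confidence"],2),onz(c,r["uv"],z).round(1)[:2]) for r in ctrl.place_of(c,q)[:2]])
E
```

```text
pics
{'clock': np.float64(0.0), 'qpos': array([-1.283,  0.629,  0.038,  1.518, -0.027,  0.996, -0.02 ]), 'qd': array([ 0.001, -0.001,  0.001, -0.001, -0.001,  0.001, -0.   ]), 'tau': array([ 1.0000e-03, -5.6340e+01,  1.2270e+00, -1.9345e+01,  1.1000e-02,
        1.0000e-02, -0.0000e+00]), 'eef_pos': array([224.97 , 609.167, 241.382]), 'tool_rot': array([-3.14 ,  0.   ,  2.788]), 'force': array([0.63 , 0.187, 0.289]), 'torque': array([-0.021, -0.042,  0.045]), 'width': np.float64(85.61)} 11.0
scene [[0.82, -0.34, 0.46, -65.09], [-0.57, -0.47, 0.67, -835.42], [-0.01, -0.81, -0.58, 887.52], [0.0, 0.0, 0.0, 1.0]]
scene cover_grip [(array([298., 267.]), 0.96, array([434.7, -19.1])), (array([289., 275.]), 0.7, array([398.2, -31. ]))]
scene hook_seat [(array([416., 318.]), 0.55, array([ 517.4, -353.1]))]
scene fixture [(array([299., 267.]), 0.73, array([514.8, 105.9])), (array([302., 303.]), 0.69, array([434.3, -28.6]))]
scene hook [(array([411., 370.]), 0.88, array([ 515.2, -360.2]))]
scene lever_balance [(array([228., 232.]), 0.56, array([413.9, 363.1]))]
scene hub_bore [(array([241., 244.]), 0.62, array([429.9, 310.9]))]
scene eye_bore [(array([219., 228.]), 0.69, array([409. , 430.8]))]
top [[0.0, -0.99, 0.11, 429.97], [-1.0, -0.0, 0.0, 68.87], [-0.0, -0.11, -0.99, 1278.24], [0.0, 0.0, 0.0, 1.0]]
top cover_grip [(array([347., 294.]), 0.87, array([430.1, -13.6]))]
top hook_seat [(array([488., 258.]), 0.85, array([ 518.1, -354.9])), (array([151., 246.]), 0.28, array([543.2, 469.2]))]
top fixture [(array([346., 290.]), 0.93, array([439.4, -18.4]))]
top hook [(array([464., 262.]), 0.79, array([ 520.3, -347.3]))]
top lever_balance [(array([211., 294.]), 0.77, array([426.3, 348.9]))]
top hub_bore [(array([228., 298.]), 0.71, array([417.9, 305.2]))]
top eye_bore [(array([178., 298.]), 0.71, array([415.9, 443. ]))]
```

View pics/top0.png

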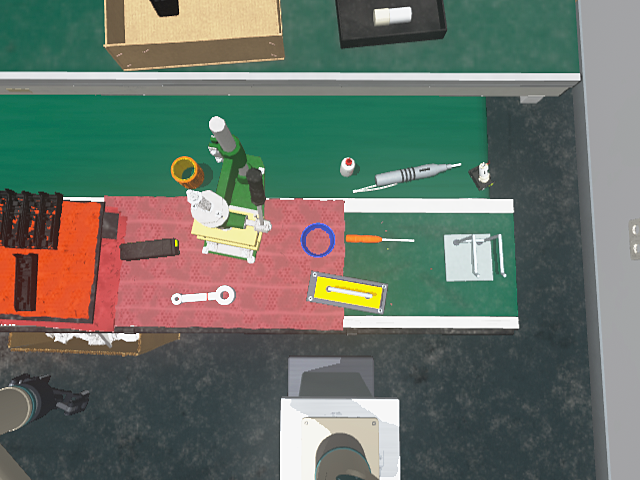

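View pics/scene0.png

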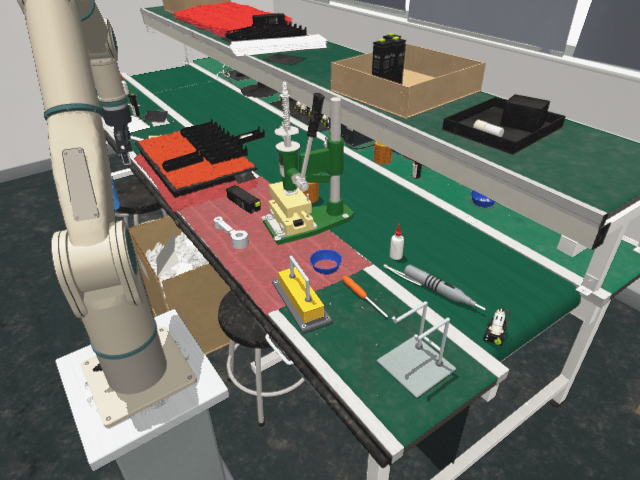

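Run:
```python
from h import *
for c in("scene","top"):
    im=cv2.imread(f"pics/{c}0.png"); P=cloud(c,np.load(f"{c}0.npy"))
    h=cv2.cvtColor(im,cv2.COLOR_BGR2HSV)
    def rect(m,n):
        p=P[m][:,:2].astype(np.float32); p=p[~np.isnan(p[:,0])]
        if len(p)<6: print(c,n,len(p));return
        r=cv2.minAreaRect(p); print(c,n,len(p),np.round(r[0],1),np.round(r[1],1),round(r[2],2),"med",np.median(p,0).round(1), "z",np.nanmedian(P[m][:,2]).round(1))
        d=p-p.mean(0); w,v=np.linalg.eigh(d.T@d); print("   axis yaw deg",np.degrees(np.arctan2(*v[::-1,1])).round(2))
    X,Y,Z=P[...,0],P[...,1],P[...,2]
    near=(abs(X-432)<130)&(abs(Y+17)<150)
    rect(near&(abs(Z-52)<5),"covertop"); rect(near&(Z>102)&(Z<130),"bar"); rect(near&(abs(Z-12)<4),"plate")
    hk=(abs(X-530)<150)&(abs(Y+355)<120)
    rect(hk&(Z>140)&(Z<175),"prongs"); rect(hk&(abs(Z-8)<4),"hookbase")
    # the two prongs separately in both
    lv=(abs(X-425)<90)&(Y>270)&(Y<480)
    rect(lv&(Z>25)&(Z<50),"lever"); rect(lv&(abs(Z-40)<3.5)&(Y<345),"hub")
    red=(h[...,1]>120)&((h[...,0]<8)|(h[...,0]>172))&(h[...,2]>60)&lv
    rect(red,"red")
```

```text
scene covertop 852 [433.  -23.7] [180.7  57. ] 80.12 med [428.3 -34.5] z 51.0
   axis yaw deg 81.72
scene bar 142 [432.6 -25. ] [111.5  12. ] 80.61 med [430.6 -32. ] z 119.3
   axis yaw deg 80.84
scene plate 635 [467.4  -2.1] [194.3 263.6] 2.16 med [406.1 -75.6] z 11.2
   axis yaw deg 78.92
scene prongs 340 [ 525.4 -358.8] [109.   73.8] 2.03 med [ 521.8 -387.7] z 152.7
   axis yaw deg 162.7
scene hookbase 2418 [ 532.2 -370.2] [290.8 214.1] 2.58 med [ 526.3 -364.8] z 7.5
   axis yaw deg 148.38
scene lever 318 [424.6 364.5] [172.1  51.9] 89.31 med [418.6 323.2] z 32.6
   axis yaw deg 93.98
scene hub 91 [424.7 306.5] [49.3 50.2] 70.74 med [426.1 306. ] z 38.5
   axis yaw deg 80.38
scene red 67 [424.9 381.3] [193.8 170.8] 88.94 med [444.7 391.6] z 3.0
   axis yaw deg 142.9
top covertop 1136 [435.7 -20.4] [174.8  55.9] 80.32 med [434.9 -18.7] z 51.1
   axis yaw deg 80.26
top bar 177 [435.5 -20.9] [112.1   9.9] 80.21 med [434.5 -20.9] z 119.5
   axis yaw deg 80.26
top plate 1038 [449.4   0.7] [224.  263.8] 0.27 med [441.5   3.5] z 11.1
   axis yaw deg 76.02
top prongs 306 [ 526.4 -356.6] [106.4  73.7] 1.9 med [ 526.3 -382.9] z 152.5
   axis yaw deg 94.33
top hookbase 1833 [ 531.  -354.4] [298.7 233. ] 1.14 med [ 527.2 -349.5] z 7.1
   axis yaw deg -168.94
top lever 583 [427.5 369.2] [ 48.1 170. ] 0.32 med [422.1 352.4] z 33.3
   axis yaw deg 94.76
top hub 184 [427.9 310. ] [47.9 49.3] 0.52 med [426.5 309.8] z 39.6
   axis yaw deg 107.5
top red 249 [421.2 379. ] [192.8 175.2] 85.59 med [408.4 391.1] z 3.2
   axis yaw deg 105.7
```

The top picture shows the cover at pixel (348,292) with its handle along image x. The lever has its hub at (225,295) and its eye at (177,299), and the hook's prongs are near (480,250) pointing to the robot. The scene picture agrees: nothing lies between the fixture and the hook except the driver, which is farther back.

Emit:
{"method": "send_rows", "body": {"rows": [{"x": 10.5, "y": -18, "roll": -35}, {"x": 10.5, "y": -18, "roll": -35}, {"x": 10.5, "y": -18, "roll": -35}, {"x": 10.5, "y": -18, "roll": -35}, {"x": 10.5, "y": -18, "roll": -35}]}}

```text
$.rows[0]: bad value
```

Run:
```python
from h import *
for c in("scene","top"):
    P=cloud(c,np.load(f"{c}0.npy")); X,Y,Z=P[...,0],P[...,1],P[...,2]
    lv=(abs(X-425)<60)&(Y>270)&(Y<480)&(Z>27)&(Z<50)
    p=P[lv]
    for n,lo,hi in(("hub",270,350),("eye",412,480)):
        q=p[(p[:,1]>lo)&(p[:,1]<hi)]; q=q[(q[:,2]>(36.5 if n=="hub" else 30))][:,:2].astype(np.float32)
        print(c,n,len(q),[np.round(a,1) for a in cv2.minEnclosingCircle(q)], q.min(0),q.max(0))
    arm=p[(p[:,1]>345)&(p[:,1]<410)]; f=np.polyfit(arm[:,1],arm[:,0],1); print("arm x at 310,355,438",np.polyval(f,[310,355,438]).round(1))
    hk=(abs(X-530)<150)&(abs(Y+355)<120)&(Z>146)&(Z<175); q=P[hk]
    for s in(-1,1):
        a=q[(q[:,1]+357)*s>5]; a=a[(a[:,0]<560)]; f=np.polyfit(a[:,0],a[:,1],1); print(c,s,"y at x=518",np.polyval(f,518).round(1),np.degrees(np.arctan(f[0])).round(2),a[:,0].min(),a[:,0].max())
print(ctrl.read_state()["clock"])
```

```text
scene hub 91 [array([423.6, 305.8]), np.float64(28.2)] [398.81125 278.4166 ] [449.84744 333.15857]
scene eye 35 [array([414.6, 431.3]), np.float64(18.7)] [399.5375 413.9176] [427.09293 449.1634 ]
arm x at 310,355,438 [421.  418.8 414.8]
scene -1 y at x=518 -392.2 1.8 472.115986205821 559.2986408393112
scene 1 y at x=518 -328.4 1.28 469.8829481290275 559.7283517817013
top hub 187 [array([427. , 309.8]), np.float64(25.7)] [403.86777 285.3556 ] [451.8192 334.6796]
top eye 88 [array([416.4, 433.4]), np.float64(21.0)] [403.1229  413.06586] [429.8999  454.18323]
arm x at 310,355,438 [426.  422.9 417.1]
top -1 y at x=518 -387.8 0.66 474.15314865188446 558.6013903629727
top 1 y at x=518 -324.0 1.38 473.83939624173706 557.9233213820014
0.8
```

Emit:
{"method": "send_rows", "body": {"rows": [{"x": 10.5, "y": -18, "z": 0, "roll": -35, "claw": 0}, {"x": 10.5, "y": -18, "z": 0, "roll": -35, "claw": 0}, {"x": 10.5, "y": -18, "z": 0, "roll": -35, "claw": 0}, {"x": 10.5, "y": -18, "z": 0, "roll": -35, "claw": 0}, {"x": 10.5, "y": -18, "z": 0, "roll": -35, "claw": 0}]}}

```text
clock: 1.22
eef_pos: [330.8, 428.1, 242.6]
tool_rot: [3.141, -0.0, 2.171]
force: [1.0, 0.5, -0.4]
width: 85.2
```

Emit:
{"method": "send_rows", "body": {"rows": [{"x": 6, "y": -20, "z": 0, "roll": -35, "claw": 0}, {"x": 6, "y": -20, "z": 0, "roll": -35, "claw": 0}, {"x": 6, "y": -20, "z": 0, "roll": -35, "claw": 0}, {"x": 6, "y": -20, "z": 0, "roll": -35, "claw": 0}, {"x": 6, "y": -20, "z": 0, "roll": -35, "claw": 0}]}}

```text
clock: 1.63
eef_pos: [390.3, 228.5, 242.7]
tool_rot: [3.141, -0.001, 1.56]
force: [1.5, 0.8, 0.2]
width: 85.6
```

Emit:
{"method": "send_rows", "body": {"rows": [{"x": 3.5, "y": -19.5, "z": 0, "roll": -9.4, "claw": 0}, {"x": 3.5, "y": -19.5, "z": 0, "roll": -9.4, "claw": 0}, {"x": 3.5, "y": -19.5, "z": 0, "roll": -9.4, "claw": 0}, {"x": 3.5, "y": -19.5, "z": 0, "roll": -9.4, "claw": 0}, {"x": 3.5, "y": -19.5, "z": 0, "roll": -9.4, "claw": 0}]}}

```text
clock: 2.05
eef_pos: [425.3, 32.0, 242.8]
tool_rot: [3.14, 0.0, 1.4]
force: [0.4, -0.6, -0.4]
width: 85.6
```

Emit:
{"method": "send_rows", "body": {"rows": [{"x": 0.9, "y": -4, "z": -6, "roll": 0, "claw": 0}, {"x": 0.9, "y": -5.6, "z": -6, "roll": 0, "claw": 0}, {"x": 0.9, "y": -5.6, "z": -6, "roll": 0, "claw": 0}, {"x": 0.9, "y": -5.6, "z": -6, "roll": 0, "claw": 0}]}}

```text
clock: 2.38
eef_pos: [433.2, -23.3, 181.4]
tool_rot: [-3.139, 0.001, 1.396]
force: [0.6, 1.2, -0.5]
width: 85.5
```

Emit:
{"method": "send_rows", "body": {"rows": [{"x": 0.1, "y": 0.1, "z": -4, "roll": 0.3, "claw": 0}, {"x": 0.1, "y": 0.1, "z": -7.2, "roll": 0.3, "claw": 0}, {"x": 0.1, "y": 0.1, "z": -7.2, "roll": 0.3, "claw": 0}, {"x": 0.1, "y": 0.1, "z": -7.2, "roll": 0.3, "claw": 1}, {"x": 0.1, "y": 0.1, "z": -7.2, "roll": 0.3, "claw": 1}]}}

```text
clock: 2.8
eef_pos: [435.9, -19.1, 111.7]
tool_rot: [3.14, -0.001, 1.409]
force: [0.7, -0.6, 0.8]
width: 64.0
```

Emit:
{"method": "send_rows", "body": {"rows": [{"x": 0, "y": 0, "z": 0, "roll": 0, "claw": 1}, {"x": 0, "y": 0, "z": 0, "roll": 0, "claw": 1}, {"x": 0, "y": 0, "z": 0, "roll": 0, "claw": 1}, {"x": 0, "y": 0, "z": 0, "roll": 0, "claw": 1}, {"x": 0, "y": 0, "z": 0, "roll": 0, "claw": 1}]}}

```text
clock: 3.22
eef_pos: [434.9, -19.4, 111.1]
tool_rot: [3.141, -0.001, 1.407]
force: [-1.7, 0.3, 8.3]
width: 7.8
```

Emit:
{"method": "send_rows", "body": {"rows": [{"x": 0, "y": 0, "z": 1, "roll": 0, "claw": 1}, {"x": 0, "y": 0, "z": 2.5, "roll": 0, "claw": 1}, {"x": 0, "y": 0, "z": 4.5, "roll": 0, "claw": 1}, {"x": 0, "y": 0, "z": 6, "roll": 0, "claw": 1}, {"x": 0, "y": 0, "z": 6.4, "roll": 0, "claw": 1}]}}

```text
clock: 3.63
eef_pos: [435.9, -19.8, 176.1]
tool_rot: [3.138, -0.001, 1.407]
force: [0.7, 1.2, -2.7]
width: 7.8
```

Run:
```python
from h import *
s=ctrl.read_state(); print(s["eef_pos"],s["force"],s["width"],s["clock"])
for c in("scene","top"):
    im,d=ctrl.get_image(c); cv2.imwrite(f"pics/{c}1.png",im); np.save(f"{c}1.npy",d)
    P=cloud(c,d); h=cv2.cvtColor(im,cv2.COLOR_BGR2HSV)
    y=(h[...,0]>20)&(h[...,0]<34)&(h[...,1]>150)&(abs(P[...,0]-434)<110)&(abs(P[...,1]+20)<130); p=P[y]; p=p[p[:,2]>60]
    t=p[abs(p[:,2]-np.percentile(p[:,2],70))<8]; print(c,len(p),"ztop",np.percentile(t[:,2],[5,50,95]).round(1),cv2.minAreaRect(t[:,:2].astype(np.float32)))
a=cv2.imread("pics/scene1.png")[200:400,200:480]; cv2.imwrite("pics/c1.png",cv2.resize(a,None,fx=2.8,fy=2.8))
```

```text
[435.93717929 -19.84752112 176.08353224] [ 0.73131727  1.19410471 -2.67714411] 7.84193284415368 3.6333
scene 1220 ztop [111.5 115.8 118.4] ((433.31475830078125, -22.6339111328125), (179.7327117919922, 56.91938781738281), 81.0278091430664)
top 443 ztop [112.  115.5 119.3] ((445.08984375, 34.25764846801758), (62.724124908447266, 55.18751907348633), 80.70823669433594)
```

View pics/c1.png

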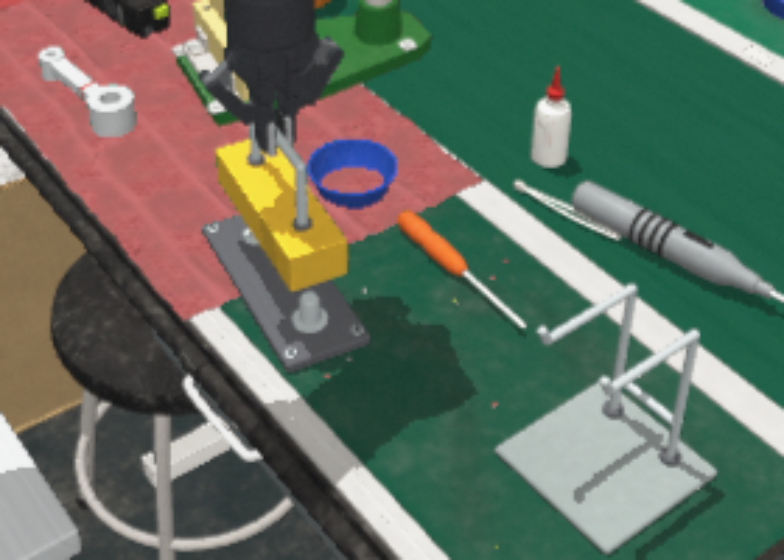

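The handle is held and the cover is clear of the studs (crop: cover at (280,215), hook prongs at (590,330) and (655,360)). Next I carry it to the front of the hook.

Emit:
{"method": "send_rows", "body": {"rows": [{"x": -0.6, "y": -2, "z": 0, "roll": 1, "claw": 1}, {"x": -1.2, "y": -5, "z": 0, "roll": 3, "claw": 1}, {"x": -1.8, "y": -8, "z": 0, "roll": 5, "claw": 1}, {"x": -2.4, "y": -11, "z": 0, "roll": 7, "claw": 1}, {"x": -3, "y": -14, "z": 0, "roll": 9, "claw": 1}]}}

```text
clock: 4.15
eef_pos: [403.8, -160.5, 173.2]
tool_rot: [-3.139, -0.001, 1.567]
force: [0.5, -0.2, -2.1]
width: 7.7
```

Emit:
{"method": "send_rows", "body": {"rows": [{"x": -0.1, "y": -3, "z": 0, "roll": 1, "claw": 1}, {"x": -0.2, "y": -6, "z": 0, "roll": 2.2, "claw": 1}, {"x": -0.3, "y": -9, "z": 0, "roll": 2.2, "claw": 1}, {"x": -0.4, "y": -12, "z": 0, "roll": 2.2, "claw": 1}, {"x": -0.6, "y": -15, "z": 0, "roll": 2.2, "claw": 1}]}}

```text
clock: 4.57
eef_pos: [398.2, -310.6, 172.9]
tool_rot: [-3.14, -0.002, 1.603]
force: [1.4, -0.1, -2.0]
width: 7.6
```

Emit:
{"method": "send_rows", "body": {"rows": [{"x": 0, "y": -2.5, "z": 0, "roll": 0, "claw": 1}, {"x": 0, "y": -4.2, "z": 0, "roll": 0, "claw": 1}, {"x": 0, "y": -4.7, "z": 0, "roll": 0, "claw": 1}, {"x": 0, "y": -4.7, "z": 0, "roll": 0, "claw": 1}, {"x": 0, "y": -4.7, "z": 0, "roll": 0, "claw": 1}]}}

```text
clock: 4.98
eef_pos: [398.5, -355.1, 173.1]
tool_rot: [-3.14, -0.003, 1.603]
force: [0.5, 0.9, -2.7]
width: 8.0
```

Run:
```python
from h import *
s=ctrl.read_state(); print(s["eef_pos"],s["tool_rot"],s["force"],s["width"],s["clock"])
for c in("scene","top"):
    im,d=ctrl.get_image(c); cv2.imwrite(f"pics/{c}2.png",im)
    P=cloud(c,d); h=cv2.cvtColor(im,cv2.COLOR_BGR2HSV)
    y=(h[...,0]>20)&(h[...,0]<34)&(h[...,1]>150)&(abs(P[...,0]-400)<110)&(abs(P[...,1]+357)<130); p=P[y]; p=p[p[:,2]>60]
    t=p[p[:,2]>105]; print(c,len(p),len(t),"z",np.percentile(p[:,2],[5,50,70,95]).round(1),cv2.minAreaRect(t[:,:2].astype(np.float32)))
    X,Y,Z=P[...,0],P[...,1],P[...,2]
    # studs
    m=(abs(X-434)<80)&(abs(Y+20)<120)&(Z>20)&(Z<50)
    q=P[m]
    for s_ in(-1,1):
        for z in((20,28),(28,36),(36,50)):
            a=q[((q[:,1]+20)*s_>0)&(q[:,2]>z[0])&(q[:,2]<z[1])]; print("  stud side",s_,z,len(a),a.min(0).round(1) if len(a) else"",a.max(0).round(1) if len(a) else "")
```

```text
[ 398.4859268  -355.05858069  173.1492833 ] [-3.13988619e+00 -2.97812883e-03  1.60295867e+00] [ 0.49824276  0.85813537 -2.73289605] 7.989499956129098 4.9833
scene 2490 1775 z [ 81.4 112.3 113.5 115.4] ((386.9788513183594, -357.74029541015625), (76.7110595703125, 177.0473175048828), 1.9696530103683472)
  stud side -1 (20, 28) 19 [413.4 -97.4  20. ] [430.7 -83.4  27.7]
  stud side -1 (28, 36) 17 [412.2 -98.4  28.3] [431.3 -86.3  35.7]
  stud side -1 (36, 50) 37 [414.1 -97.6  36.3] [430.5 -80.2  45.2]
  stud side 1 (20, 28) 9 [439.4  35.   20.1] [447.9  43.2  27.2]
  stud side 1 (28, 36) 12 [439.6  34.2  28.4] [446.4  43.3  35.9]
  stud side 1 (36, 50) 8 [442.4  37.9  36. ] [448.3  46.7  40.4]
top 847 788 z [ 95.5 113.4 114.8 117.6] ((398.3571472167969, -323.713134765625), (54.820289611816406, 115.23798370361328), 0.35867756605148315)
  stud side -1 (20, 28) 5 [413.4 -88.4  20.5] [440.4 -74.3  24.4]
  stud side -1 (28, 36) 5 [416.3 -86.8  28.5] [429.6 -76.2  35.8]
  stud side -1 (36, 50) 39 [416.3 -91.6  36.1] [432.3 -74.9  44.9]
  stud side 1 (20, 28) 2 [412.9  36.5  21.2] [450.6  52.9  21.5]
  stud side 1 (28, 36) 2 [445.1  39.6  33.5] [450.4  42.3  35. ]
  stud side 1 (36, 50) 10 [442.3  39.7  36.4] [450.3  47.8  46.3]
```

Emit:
{"method": "send_rows", "body": {"rows": [{"x": 1.5, "y": -0.2, "z": 0, "roll": 0, "claw": 1}, {"x": 3.5, "y": -0.2, "z": 0, "roll": 0, "claw": 1}, {"x": 5.5, "y": -0.2, "z": 0, "roll": 0, "claw": 1}, {"x": 7.5, "y": -0.2, "z": 0, "roll": 0, "claw": 1}, {"x": 9.5, "y": -0.2, "z": 0, "roll": 0, "claw": 1}]}}

```text
clock: 5.5
eef_pos: [495.3, -356.6, 174.2]
tool_rot: [-3.141, -0.001, 1.605]
force: [-1.0, -0.2, -3.3]
width: 7.8
```

Emit:
{"method": "send_rows", "body": {"rows": [{"x": 1.5, "y": 0, "z": 0, "roll": 0, "claw": 1}, {"x": 2.2, "y": 0, "z": 0, "roll": 0, "claw": 1}, {"x": 2.2, "y": 0, "z": 0, "roll": 0, "claw": 1}, {"x": 2.2, "y": 0, "z": 0, "roll": 0, "claw": 1}]}}

```text
clock: 5.83
eef_pos: [515.3, -357.7, 173.9]
tool_rot: [-3.14, -0.001, 1.604]
force: [0.4, -0.4, -2.7]
width: 7.4
```

Run:
```python
from h import *
s=ctrl.read_state(); print(s["eef_pos"],s["tool_rot"],s["force"],s["width"],s["clock"])
im,d=ctrl.get_image("scene"); a=im[240:420,340:540]; cv2.imwrite("pics/c3.png",cv2.resize(a,None,fx=3,fy=3))
```

```text
[ 515.27675074 -357.7163003   173.9453942 ] [-3.14002958e+00 -1.01573442e-03  1.60378205e+00] [ 0.39531477 -0.36177968 -2.70471401] 7.381844270429725 5.8333
```

View pics/c3.png

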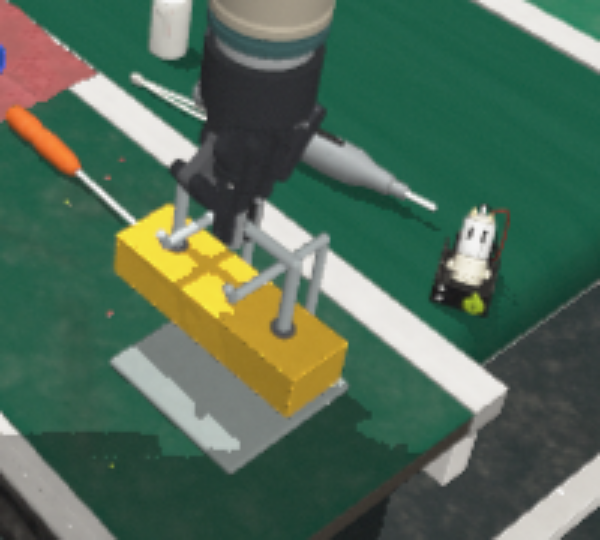

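The crop shows the prong tips at (175,238) and (235,292), above the box and between the handle legs, with the bar over both prongs. I'll lower it.

Emit:
{"method": "send_rows", "body": {"rows": [{"x": 0, "y": 0, "z": -0.5, "roll": 0, "claw": 1}, {"x": 0, "y": 0, "z": -1, "roll": 0, "claw": 1}, {"x": 0, "y": 0, "z": -1.4, "roll": 0, "claw": 1}, {"x": 0, "y": 0, "z": -1.7, "roll": 0, "claw": 1}, {"x": 0, "y": 0, "z": -1.7, "roll": 0, "claw": 1}]}}

```text
clock: 6.3
eef_pos: [515.3, -358.4, 156.3]
tool_rot: [-3.14, -0.001, 1.602]
force: [-0.3, 0.8, -2.3]
width: 7.7
```

Emit:
{"method": "send_rows", "body": {"rows": [{"x": 0, "y": 0, "z": -0.1, "roll": 0, "claw": 1}, {"x": 0, "y": 0, "z": -0.2, "roll": 0, "claw": 1}, {"x": 0, "y": 0, "z": -0.3, "roll": 0, "claw": 1}, {"x": 0, "y": 0, "z": -0.3, "roll": 0, "claw": 1}]}}

```text
clock: 6.63
eef_pos: [516.0, -358.7, 154.2]
tool_rot: [-3.142, -0.0, 1.603]
force: [-0.4, 1.3, -2.9]
width: 7.5
```

Emit:
{"method": "send_rows", "body": {"rows": [{"x": 0, "y": 0, "z": -0.1, "roll": 0, "claw": 1}, {"x": 0, "y": 0, "z": -0.15, "roll": 0, "claw": 1}, {"x": 0, "y": 0, "z": -0.15, "roll": 0, "claw": 1}]}}

```text
clock: 6.88
eef_pos: [516.2, -358.8, 153.1]
tool_rot: [3.141, 0.0, 1.603]
force: [-0.1, 0.4, -0.8]
width: 7.7
```

Emit:
{"method": "send_rows", "body": {"rows": [{"x": 0, "y": 0, "z": -0.1, "roll": 0, "claw": 1}, {"x": 0, "y": 0, "z": -0.15, "roll": 0, "claw": 1}, {"x": 0, "y": 0, "z": -0.15, "roll": 0, "claw": 1}]}}

```text
clock: 7.13
eef_pos: [516.2, -358.9, 152.7]
tool_rot: [3.141, 0.0, 1.603]
force: [-1.7, 1.9, 7.0]
width: 7.8
```

Emit:
{"method": "send_rows", "body": {"rows": [{"x": 0, "y": 0, "z": 0.1, "roll": 0, "claw": 0.8}, {"x": 0, "y": 0, "z": 0.1, "roll": 0, "claw": 0.7}, {"x": 0, "y": 0, "z": 0.1, "roll": 0, "claw": 0.4}, {"x": 0, "y": 0, "z": 0.1, "roll": 0, "claw": 0}, {"x": 0, "y": 0, "z": 0.1, "roll": 0, "claw": 0}]}}

```text
clock: 7.55
eef_pos: [516.0, -358.7, 152.2]
tool_rot: [-3.142, -0.0, 1.603]
force: [-0.1, 0.1, 1.1]
width: 61.0
```

Emit:
{"method": "send_rows", "body": {"rows": [{"x": 0, "y": 0, "z": 0, "roll": 0, "claw": 0}, {"x": 0, "y": 0, "z": 0, "roll": 0, "claw": 0}, {"x": 0, "y": 0, "z": 0, "roll": 0, "claw": 0}, {"x": 0, "y": 0, "z": 0, "roll": 0, "claw": 0}, {"x": 0, "y": 0, "z": 0, "roll": 0, "claw": 0}]}}

```text
clock: 7.97
eef_pos: [516.0, -358.8, 152.3]
tool_rot: [-3.142, -0.0, 1.603]
force: [-0.2, 0.8, 0.5]
width: 85.4
```

Emit:
{"method": "send_rows", "body": {"rows": [{"x": 0, "y": 0, "z": 2, "roll": 0, "claw": 0}, {"x": 0, "y": 0, "z": 4, "roll": 0, "claw": 0}, {"x": 0, "y": 0, "z": 7, "roll": 0, "claw": 0}, {"x": 0, "y": 0, "z": 10, "roll": 0, "claw": 0}, {"x": 0, "y": 0, "z": 10, "roll": 0, "claw": 0}]}}

```text
clock: 8.38
eef_pos: [518.6, -361.3, 258.5]
tool_rot: [3.133, 0.007, 1.602]
force: [0.6, -0.5, 0.8]
width: 85.4
```

Run:
```python
from h import *
s=ctrl.read_state(); print(s["eef_pos"],s["clock"])
K=None
for c in("scene","top"):
    D=[]
    for i in range(4):
        im,d=ctrl.get_image(c); d[d<=0]=np.nan; D.append(d)
    d=np.nan_to_num(np.nanmedian(D,0)); np.save(f"{c}4.npy",d); cv2.imwrite(f"pics/{c}4.png",im)
    for q,z in(("big_stud",42),("small_stud",42),("fixture",0),("lever_balance",23),("hub_bore",0),("eye_bore",0),("cover_grip",159)):
        print(c,q,[(np.round(r["uv"]),round(r["confidence"],2),onz(c,r["uv"],z).round(1)[:2]) for r in ctrl.place_of(c,q)[:2]])
    P=cloud(c,d); X,Y,Z=P[...,0],P[...,1],P[...,2]
    m=(abs(X-434)<75)&(abs(Y+20)<125)
    pl=P[m&(abs(Z-12)<3.5)&(im.max(-1)<110)]; print("plate",len(pl),cv2.minAreaRect(pl[:,:2].astype(np.float32)))
    for s_ in(-1,1):
        a=P[m&((Y+20)*s_>0)&(Z>37)&(Z<48)]; print("stud",s_,len(a),a.mean(0).round(1),cv2.minEnclosingCircle(a[:,:2].astype(np.float32)))
A=cv2.imread("pics/scene4.png"); B=cv2.imread("pics/top4.png")
a=cv2.resize(A[260:340,250:350],(500,400)); b=cv2.resize(B[250:330,300:400],(500,400))
cv2.imwrite("pics/c4.png",cv2.resize(np.hstack([a,b]),(800,320)))
```

```text
[ 518.55544541 -361.26409088  258.53261244] 8.3833
scene big_stud [(array([310., 304.]), 0.77, array([425.2, -82.3]))]
scene small_stud [(array([289., 276.]), 0.6, array([442.6,  44.7])), (array([418., 320.]), 0.41, array([ 607.6, -284.1]))]
scene fixture [(array([302., 303.]), 0.59, array([435.8, -28.3]))]
scene lever_balance [(array([232., 232.]), 0.62, array([422.2, 356.3]))]
scene hub_bore [(array([240., 244.]), 0.58, array([423.3, 309.7]))]
scene eye_bore [(array([217., 228.]), 0.81, array([406.6, 437. ]))]
scene cover_grip [(array([419., 320.]), 0.82, array([ 516. , -360.7]))]
plate 78 ((433.1373596191406, -24.663131713867188), (214.18775939941406, 85.06156921386719), 80.1530532836914)
stud -1 33 [421.7 -88.2  40.4] ((422.86639404296875, -87.29083251953125), 9.476588249206543)
stud 1 7 [444.9  41.8  39. ] ((445.2156982421875, 41.865291595458984), 4.162772178649902)
top big_stud [(array([374., 296.]), 0.73, array([425.1, -89.9]))]
top small_stud [(array([320., 288.]), 0.73, array([444.1,  54.5])), (array([472., 262.]), 0.35, array([ 515.8, -356.1]))]
top fixture [(array([346., 290.]), 0.71, array([441.6, -19.8]))]
top lever_balance [(array([209., 294.]), 0.9, array([426.2, 353.5])), (array([179., 298.]), 0.16, array([417.3, 435.7]))]
top hub_bore [(array([230., 298.]), 0.89, array([416. , 299.9]))]
top eye_bore [(array([180., 299.]), 0.92, array([414.3, 440.1]))]
top cover_grip [(array([492., 260.]), 0.7, array([ 513.2, -363. ])), (array([209., 297.]), 0.15, array([420.2, 323.7]))]
plate 61 ((435.46142578125, -20.42321014404297), (214.2432403564453, 84.64250946044922), 80.4468994140625)
stud -1 40 [424.8 -83.8  39.9] ((425.09527587890625, -84.13023376464844), 9.409480094909668)
stud 1 10 [446.9  43.2  39.8] ((446.3428649902344, 43.709468841552734), 4.221976280212402)
```

View pics/c4.png

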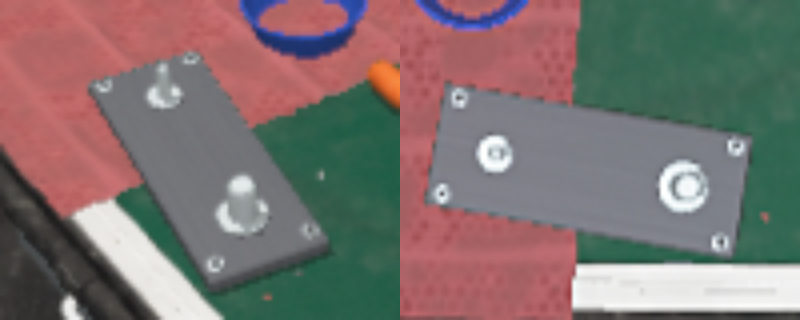

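The crop shows the big stud at its right end, so the fixture's -y points to world -y. The plate yaw is about -9.7°. Next I move across and check the hung cover.

Emit:
{"method": "send_rows", "body": {"rows": [{"x": -8, "y": 19, "z": 0, "roll": 0, "claw": 0}, {"x": -8, "y": 19, "z": 0, "roll": 0, "claw": 0}, {"x": -8, "y": 19, "z": 0, "roll": 0, "claw": 0}, {"x": -8, "y": 19, "z": 0, "roll": 0, "claw": 0}, {"x": -8, "y": 19, "z": 0, "roll": 0, "claw": 0}]}}

```text
clock: 9.9
eef_pos: [434.8, -166.8, 252.3]
tool_rot: [3.141, -0.001, 1.603]
force: [0.5, -0.3, -0.6]
width: 85.1
```

Emit:
{"method": "send_rows", "body": {"rows": [{"x": 0, "y": 20, "z": 0, "roll": 2, "claw": 0}, {"x": 0, "y": 20, "z": 0, "roll": 2, "claw": 0}, {"x": 0, "y": 20, "z": 0, "roll": 2, "claw": 0}, {"x": 0, "y": 20, "z": 0, "roll": 2, "claw": 0}, {"x": 0, "y": 20, "z": 0, "roll": 2, "claw": 0}]}}

```text
clock: 10.32
eef_pos: [435.7, 34.5, 252.6]
tool_rot: [3.141, -0.001, 1.64]
force: [1.1, -0.5, -0.8]
width: 85.2
```

Emit:
{"method": "send_rows", "body": {"rows": [{"x": -0.8, "y": 18, "z": 0, "roll": 0, "claw": 0}, {"x": -0.8, "y": 18, "z": 0, "roll": 0, "claw": 0}, {"x": -0.8, "y": 18, "z": 0, "roll": 0, "claw": 0}, {"x": -0.8, "y": 18, "z": 0, "roll": 0, "claw": 0}, {"x": -0.8, "y": 18, "z": 0, "roll": 0, "claw": 0}]}}

```text
clock: 10.73
eef_pos: [427.1, 218.6, 252.5]
tool_rot: [3.141, -0.004, 1.646]
force: [0.1, 0.7, 0.2]
width: 85.4
```

Run:
```python
from h import *
s=ctrl.read_state(); print(s["eef_pos"],s["tool_rot"],s["clock"])
im,d=ctrl.get_image("scene"); cv2.imwrite("pics/scene5.png",im); cv2.imwrite("pics/c5.png",cv2.resize(im[250:420,340:540],None,fx=3,fy=3))
P=cloud("scene",d); h=cv2.cvtColor(im,cv2.COLOR_BGR2HSV)
y=(h[...,0]>20)&(h[...,0]<34)&(h[...,1]>150)&(abs(P[...,0]-518)<110)&(abs(P[...,1]+357)<130); p=P[y]; t=p[p[:,2]>85]
print("cover",len(p),np.percentile(p[:,2],[5,50,95]),cv2.minAreaRect(t[:,:2].astype(np.float32)))
for c in("scene","top"):
    im=cv2.imread(f"pics/{c}4.png"); P=cloud(c,np.load(f"{c}4.npy")); X,Y,Z=P[...,0],P[...,1],P[...,2]
    h=cv2.cvtColor(im,cv2.COLOR_BGR2HSV); lv=(abs(X-425)<45)&(Y>270)&(Y<480)&(Z>25)&(Z<50); p=P[lv]
    red=lv&(h[...,1]>120)&((h[...,0]<8)|(h[...,0]>172)); print(c,"red",red.sum(),P[red].mean(0))
    hub=p[(p[:,1]<340)&(p[:,2]>36.5)][:,:2].astype(np.float32); print("hub",cv2.minEnclosingCircle(hub),hub.min(0),hub.max(0))
    arm=p[(p[:,1]>340)&(p[:,1]<412)&(p[:,2]>29)]; f=np.polyfit(arm[:,1],arm[:,0],1); print("arm",len(arm),np.degrees(np.arctan(f[0])),np.polyval(f,[310,357,438]))
    e=p[(p[:,1]>418)&(p[:,2]>29)]; print("eye",len(e),e.min(0),e.max(0))
```

```text
[427.11878396 218.59182403 252.46755725] [ 3.14051903 -0.0038865   1.64578497] 10.7333
cover 2201 [59.94446664 91.85363509 95.37010492] ((511.8599853515625, -361.556884765625), (66.18099975585938, 176.7215118408203), 1.7687926292419434)
scene red 1 [412.90414608 354.68068477  30.79157502]
hub ((425.7152404785156, 307.90081787109375), 27.011383056640625) [399.75354 281.00803] [449.2018 332.7292]
arm 68 -1.553586389590517 [420.01679016 418.74206345 416.545194  ]
eye 42 [399.33575274 418.91578434  29.29092516] [428.32030297 449.80252358  35.44764422]
top red 8 [423.56524178 357.41161716  30.56257882]
hub ((426.7389831542969, 310.27703857421875), 25.669593811035156) [403.8313  285.56943] [451.82925 334.5384 ]
arm 176 -5.096376217002748 [427.5352307  423.34358872 416.11969508]
eye 102 [403.16547412 418.30161197  29.21231455] [429.90015524 454.04319213  36.66250401]
```

View pics/c5.png

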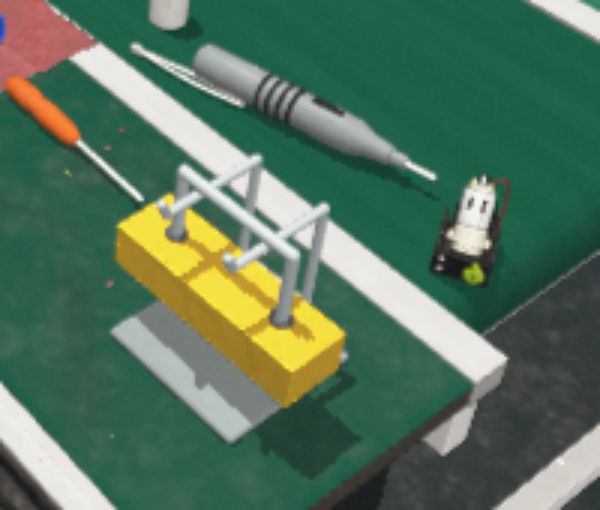

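The cover hangs by its bar on both prongs, with the legs outside them (bar from (185,170) to (295,250)). Box centre is (512,-361), yaw 1.8°. Now the lever.

Emit:
{"method": "send_rows", "body": {"rows": [{"x": -0.4, "y": 4, "z": -3, "roll": 0.5, "claw": 0}, {"x": -0.4, "y": 7, "z": -6, "roll": 0.5, "claw": 0}, {"x": -0.4, "y": 10, "z": -9, "roll": 0.5, "claw": 0}, {"x": -0.4, "y": 13, "z": -12, "roll": 0.5, "claw": 0}, {"x": -0.4, "y": 13.7, "z": -14, "roll": 0.5, "claw": 0}]}}

```text
clock: 11.2
eef_pos: [423.7, 352.2, 110.9]
tool_rot: [3.141, -0.003, 1.649]
force: [-0.7, 1.1, 0.7]
width: 85.2
```

Emit:
{"method": "send_rows", "body": {"rows": [{"x": 0, "y": 0, "z": -1, "roll": 0, "claw": 0}, {"x": 0, "y": 0, "z": -1, "roll": 0, "claw": 0}, {"x": 0, "y": 0, "z": -1, "roll": 0, "claw": 0}, {"x": 0, "y": 0, "z": -1, "roll": 0, "claw": 0}, {"x": 0, "y": 0, "z": -1, "roll": 0, "claw": 0}]}}

```text
clock: 11.62
eef_pos: [425.4, 347.4, 104.1]
tool_rot: [3.139, -0.001, 1.644]
force: [0.2, -1.0, -0.1]
width: 85.5
```

Run:
```python
from h import *
s=ctrl.read_state(); print(s["eef_pos"],s["tool_rot"],s["clock"])
im,d=ctrl.get_image("scene"); cv2.imwrite("pics/c6.png",cv2.resize(im[160:280,160:300],None,fx=5,fy=5,interpolation=cv2.INTER_CUBIC))
```

```text
[425.43955052 347.44315066 104.10545643] [ 3.13906871e+00 -1.17599927e-03  1.64417855e+00] 11.6167
```

View pics/c6.png

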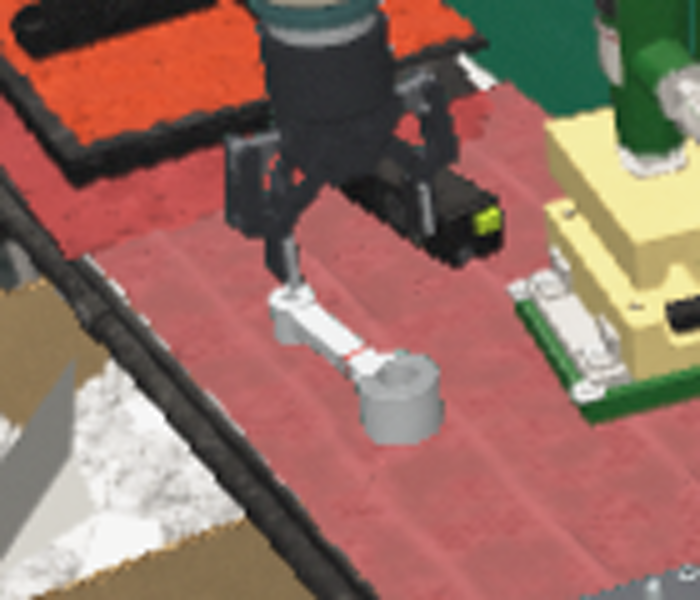

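The open gripper is above the lever. In the crop the red band is at (350,358), and the measured TCP is 9 mm short in y. I correct that and descend.

Emit:
{"method": "send_rows", "body": {"rows": [{"x": -0.25, "y": 0.9, "z": -2, "roll": 0.6, "claw": 0}, {"x": -0.25, "y": 0.9, "z": -5, "roll": 0.6, "claw": 0}, {"x": -0.25, "y": 0.9, "z": -7.5, "roll": 0.6, "claw": 0}, {"x": -0.25, "y": 0.9, "z": -8.5, "roll": 0.6, "claw": 0}, {"x": -0.25, "y": 0.9, "z": -8.5, "roll": 0.6, "claw": 0}]}}

```text
clock: 12.08
eef_pos: [420.8, 356.0, 16.1]
tool_rot: [-3.139, 0.002, 1.656]
force: [1.1, 1.0, 0.0]
width: 85.1
```

Emit:
{"method": "send_rows", "body": {"rows": [{"x": 0, "y": 0, "z": -0.2, "roll": 0, "claw": 0}, {"x": 0, "y": 0, "z": -0.2, "roll": 0, "claw": 0}, {"x": 0, "y": 0, "z": -0.2, "roll": 0, "claw": 0}]}}

```text
clock: 12.33
eef_pos: [422.5, 357.8, 16.8]
tool_rot: [3.139, -0.001, 1.657]
force: [0.5, -0.0, -0.6]
width: 85.2
```

Emit:
{"method": "send_rows", "body": {"rows": [{"x": 0, "y": -0.1, "z": -0.1, "roll": 0, "claw": 0.4}, {"x": 0, "y": -0.1, "z": -0.1, "roll": 0, "claw": 0.7}, {"x": 0, "y": -0.1, "z": -0.1, "roll": 0, "claw": 1}, {"x": 0, "y": -0.1, "z": -0.1, "roll": 0, "claw": 1}, {"x": 0, "y": -0.1, "z": -0.1, "roll": 0, "claw": 1}]}}

```text
clock: 12.75
eef_pos: [421.5, 356.3, 14.5]
tool_rot: [3.141, -0.0, 1.657]
force: [-0.0, -0.2, -0.4]
width: 25.6
```

Emit:
{"method": "send_rows", "body": {"rows": [{"x": 0, "y": 0, "z": 0, "roll": 0, "claw": 1}, {"x": 0, "y": 0, "z": 0, "roll": 0, "claw": 1}, {"x": 0, "y": 0, "z": 0, "roll": 0, "claw": 1}, {"x": 0, "y": 0, "z": 0, "roll": 0, "claw": 1}, {"x": 0, "y": 0, "z": 0, "roll": 0, "claw": 1}]}}

```text
clock: 13.17
eef_pos: [421.7, 356.4, 14.6]
tool_rot: [3.141, -0.0, 1.657]
force: [-0.1, -1.5, 6.2]
width: 19.3
```

Emit:
{"method": "send_rows", "body": {"rows": [{"x": 0, "y": 0, "z": 1, "roll": 0, "claw": 1}, {"x": 0, "y": 0, "z": 3, "roll": 0, "claw": 1}, {"x": 0, "y": 0, "z": 6, "roll": 0, "claw": 1}, {"x": 0, "y": 0, "z": 8, "roll": 0, "claw": 1}, {"x": 0, "y": 0, "z": 8, "roll": 0, "claw": 1}]}}

```text
clock: 13.58
eef_pos: [423.4, 357.7, 98.0]
tool_rot: [3.136, -0.004, 1.657]
force: [1.3, 1.2, -3.3]
width: 19.2
```

Run:
```python
from h import *
s=ctrl.read_state(); print(s["eef_pos"],s["tool_rot"],s["force"],s["torque"],s["width"],s["clock"])
im,d=ctrl.get_image("scene"); cv2.imwrite("pics/c7.png",cv2.resize(im[160:280,160:300],None,fx=5,fy=5,interpolation=cv2.INTER_CUBIC))
```

```text
[423.35800358 357.65885998  98.00557613] [ 3.13642246 -0.00368632  1.65672303] [ 1.32361561  1.16386803 -3.26381   ] [ 0.02819354 -0.05674407 -0.00833937] 19.233259494359764 13.5833
```

View pics/c7.png

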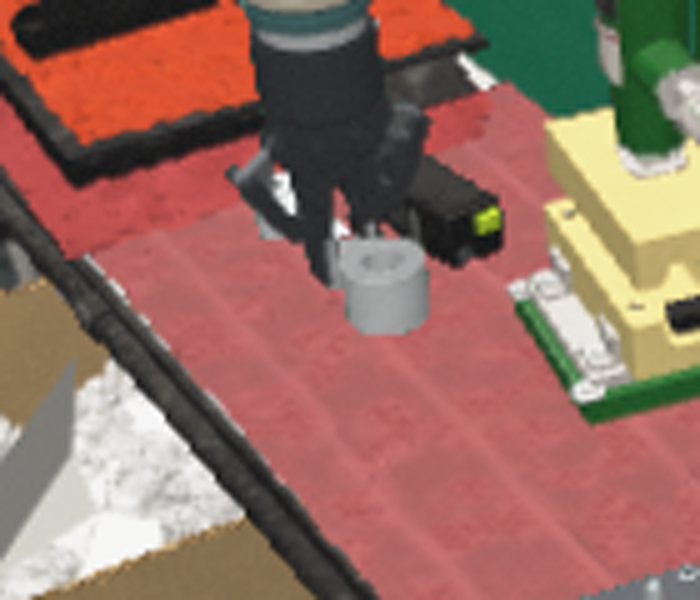

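The lever is held at the arm and level (hub at (385,285)). I carry it to the fixture.

Emit:
{"method": "send_rows", "body": {"rows": [{"x": 0, "y": -2, "z": 0.3, "roll": -2, "claw": 1}, {"x": 0, "y": -5, "z": 0.3, "roll": -5, "claw": 1}, {"x": 0, "y": -8.5, "z": 0.3, "roll": -8, "claw": 1}, {"x": 0, "y": -12, "z": 0.3, "roll": -10, "claw": 1}, {"x": 0, "y": -15.5, "z": 0.3, "roll": -12, "claw": 1}]}}

```text
clock: 14.05
eef_pos: [420.1, 199.5, 96.2]
tool_rot: [-3.14, 0.002, 1.447]
force: [0.8, -0.1, -3.0]
width: 19.1
```

Emit:
{"method": "send_rows", "body": {"rows": [{"x": 0.2, "y": -3.5, "z": 0, "roll": -1, "claw": 1}, {"x": 0.4, "y": -7, "z": 0, "roll": -2, "claw": 1}, {"x": 0.6, "y": -10.5, "z": 0, "roll": -2.6, "claw": 1}, {"x": 0.8, "y": -14, "z": 0, "roll": -2.6, "claw": 1}, {"x": 0.9, "y": -17, "z": 0, "roll": -2.6, "claw": 1}]}}

```text
clock: 14.47
eef_pos: [429.4, 28.8, 96.4]
tool_rot: [-3.139, 0.001, 1.401]
force: [0.2, -0.2, -2.9]
width: 18.8
```

Emit:
{"method": "send_rows", "body": {"rows": [{"x": 0, "y": -2.5, "z": 0, "roll": 0, "claw": 1}, {"x": 0, "y": -4.5, "z": -0.3, "roll": 0, "claw": 1}, {"x": 0, "y": -6, "z": -0.6, "roll": 0, "claw": 1}, {"x": 0, "y": -7.2, "z": -0.9, "roll": 0, "claw": 1}, {"x": 0, "y": -7.2, "z": -0.9, "roll": 0, "claw": 1}]}}

```text
clock: 14.88
eef_pos: [429.2, -43.6, 87.1]
tool_rot: [-3.139, 0.002, 1.397]
force: [-0.3, -0.1, -4.0]
width: 19.0
```

Emit:
{"method": "send_rows", "body": {"rows": [{"x": 0, "y": 0, "z": 0, "roll": 0, "claw": 1}, {"x": 0, "y": 0, "z": 0, "roll": 0, "claw": 1}, {"x": 0, "y": 0, "z": 0, "roll": 0, "claw": 1}, {"x": 0, "y": 0, "z": 0, "roll": 0, "claw": 1}]}}

```text
clock: 15.22
eef_pos: [430.5, -39.6, 88.3]
tool_rot: [-3.141, -0.0, 1.404]
force: [0.0, -0.6, -3.5]
width: 18.7
```

```bash
cat > lev.py <<'E'
from h import *
s=ctrl.read_state(); print(s["eef_pos"].round(1),s["tool_rot"].round(3),s["force"].round(1),s["width"],s["clock"])
for c in("scene","top"):
    D=[]
    for i in range(5):
        im,d=ctrl.get_image(c); d[d<=0]=np.nan; D.append(d)
    d=np.nan_to_num(np.nanmedian(D,0)); np.save(f"{c}8.npy",d); cv2.imwrite(f"pics/{c}8.png",im)
    for q,z in(("hub_bore",75),("eye_bore",75)):
        print(c,q,[(np.round(r["uv"]),round(r["confidence"],2),onz(c,r["uv"],z).round(1)[:2]) for r in ctrl.place_of(c,q)[:2]])
    P=cloud(c,d); X,Y,Z=P[...,0],P[...,1],P[...,2]
    h=cv2.cvtColor(im,cv2.COLOR_BGR2HSV); br=h[...,2]>100
    hub=P[(abs(X-422)<45)&(abs(Y+88)<40)&(Z>108)&(Z<122)&br]
    eye=P[(abs(X-445)<40)&(abs(Y-41)<30)&(Z>97)&(Z<116)&br]
    for n,q in(("hub",hub),("eye",eye)):
        if len(q)>5: q2=q[:,:2].astype(np.float32); print(c,n,len(q),"z",np.percentile(q[:,2],[10,50,90]).round(1),"circ",cv2.minEnclosingCircle(q2),"mid",(q2.min(0)+q2.max(0))/2,q2.max(0)-q2.min(0))
    g=P[(Z>50)&(Z<125)&(abs(X-434)<60)&(abs(Y+20)<130)&br]; print("zrange",len(g),np.percentile(g[:,2],[5,50,95]))
A=cv2.imread("pics/scene8.png")[230:330,240:360]; B=cv2.imread("pics/top8.png")[240:340,290:410]
cv2.imwrite("pics/c8.png",np.hstack([cv2.resize(a,(400,333),interpolation=cv2.INTER_CUBIC) for a in(A,B)]))
E
python3 lev.py
```

```text
[430.5 -39.6  88.3] [-3.141 -0.     1.404] [ 0.  -0.6 -3.5] 18.670400911737303 15.2167
scene hub_bore [(array([309., 295.]), 0.7, array([422.2, -83.5]))]
scene eye_bore [(array([291., 267.]), 0.61, array([445.1,  38.2]))]
scene hub 227 z [109.5 112.6 113.8] circ ((426.62640380859375, -81.03087615966797), 33.75308609008789) mid [423.68393 -81.69884] [54.0011  63.00289]
scene eye 19 z [ 98.7 102.9 105.6] circ ((431.20147705078125, 23.951499938964844), 10.45496940612793) mid [432.0625  23.9515] [ 5.6322937 20.540854 ]
zrange 584 [ 78.36561941 104.71557703 113.77009241]
top hub_bore []
top eye_bore [(array([322., 289.]), 0.53, array([442.2,  48.3]))]
top eye 146 z [103.5 105.9 107.8] circ ((441.8094787597656, 34.043487548828125), 22.959148406982422) mid [445.47437   34.887463] [27.74881 43.19393]
zrange 220 [102.18041011 105.41000305 108.16694786]lev.py:7: RuntimeWarning: All-NaN slice encountered
  d=np.nan_to_num(np.nanmedian(D,0)); np.save(f"{c}8.npy",d); cv2.imwrite(f"pics/{c}8.png",im)
```

View pics/c8.png

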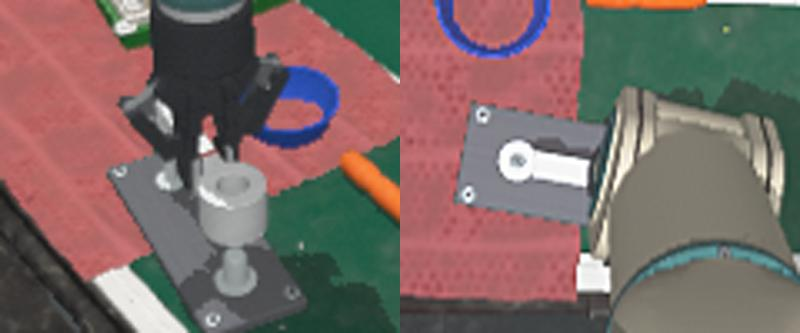

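The left crop shows the hub (235,205) level over the big stud (238,265). The right crop shows the eye (517,160) over the small stud's place. The next step is a finer fit of hub and eye against the studs within each camera's own frame.

```bash
cat > fit.py <<'E'
from h import *
from scipy.optimize import differential_evolution as de
def fit(c,n,im,d,z,g,r0,r1,yaw,sgn):
    P=cloud(c,d); a=np.array([-np.sin(yaw),np.cos(yaw)])*sgn
    br=im.max(-1)>90
    ok=np.isfinite(P[...,2])&(np.hypot(P[...,0]-g[0],P[...,1]-g[1])<r1+25)
    top=ok&(abs(P[...,2]-z)<3.5)&br; oth=ok&~top
    # assume pixel rays hit plane z: use ray/plane intersections so that lateral depth noise drops out
    K,T=cal(c); v,u=np.nonzero(top|oth); R=T[:3,:3]@np.linalg.inv(K)@np.stack([u,v,np.ones_like(u)]); o=T[:3,3]
    Q=(o[:,None]+R*(z-o[2])/R[2])[:2].T; t=top[v,u]
    def cost(x):
        q=Q-x; r=np.hypot(*q.T); m=(q@a>-4)&(r<r1+8)
        w=np.clip((r1-r)/1.5,-1,1)*np.clip((r-r0)/1.5,-1,1)
        return -(w*np.where(t,1,-1))[m].sum()
    s=de(cost,[(g[0]-12,g[0]+12),(g[1]-12,g[1]+12)],seed=1,tol=1e-6)
    print(c,n,"z",np.median(P[top][:,2]).round(1),s.x.round(1),round(s.fun,1),int(top.sum())); return s.x
if __name__=="__main__":
    for c in("scene","top"):
        im4,d4=cv2.imread(f"pics/{c}4.png"),np.load(f"{c}4.npy"); im8,d8=cv2.imread(f"pics/{c}8.png"),np.load(f"{c}8.npy")
        y=np.radians(4.8); fit(c,"hub rest",im4,d4,39.3,(426,309),12,26,y,-1); fit(c,"eye rest",im4,d4,33.5,(416,437),6,15,y,1)
        fit(c,"bigstud",im4,d4,41,(424,-86),0,10,0,-1);fit(c,"smallstud",im4,d4,41,(445,42),0,5,0,1)
        y=np.radians(-9.6); 
        if c=="scene": fit(c,"hub held",im8,d8,113.2,(423,-87),12,26,y,-1)
        else: fit(c,"eye held",im8,d8,107,(445,42),6,15,y,1)
E
python3 fit.py
```

```text
scene hub rest z 38.3 [423.4 305.7] -93.2 117
scene eye rest z 31.9 [413.3 434.1] -19.6 49
scene bigstud z 40.3 [421.7 -88.9] -58.2 32
scene smallstud z 39.3 [433.3  30. ] -14.6 6
scene hub held z 112.8 [420.8 -89.5] -172.1 200
top hub rest z 38.7 [427.2 310.1] -263.0 226
top eye rest z 32.1 [416.3 438.9] -126.4 136
top bigstud z 39.7 [425.5 -84.1] -86.1 38
top smallstud z 39.8 [446.6  43.5] -50.7 10
top eye held z 105.7 [445.6  41.6] -141.7 157
```

Emit:
{"method": "send_rows", "body": {"rows": [{"x": 0.1, "y": 0.13, "z": 0, "roll": 0, "claw": 1}, {"x": 0.1, "y": 0.13, "z": 0, "roll": 0, "claw": 1}, {"x": 0.1, "y": 0.13, "z": 0, "roll": 0, "claw": 1}, {"x": 0.1, "y": 0.13, "z": 0, "roll": 0, "claw": 1}, {"x": 0.1, "y": 0.13, "z": 0, "roll": 0, "claw": 1}]}}

```text
clock: 16.33
eef_pos: [431.5, -39.4, 88.3]
tool_rot: [-3.142, -0.0, 1.402]
force: [0.3, -0.3, -2.6]
width: 19.0
```

Emit:
{"method": "send_rows", "body": {"rows": [{"x": 0, "y": 0, "z": 0, "roll": 0, "claw": 1}, {"x": 0, "y": 0, "z": 0, "roll": 0, "claw": 1}, {"x": 0, "y": 0, "z": 0, "roll": 0, "claw": 1}, {"x": 0, "y": 0, "z": 0, "roll": 0, "claw": 1}, {"x": 0, "y": 0, "z": 0, "roll": 0, "claw": 1}]}}

```text
clock: 16.75
eef_pos: [431.5, -39.4, 88.3]
tool_rot: [-3.142, -0.0, 1.402]
force: [-0.7, -0.3, -2.7]
width: 19.1
```

```bash
python3 lev.py 2>/dev/null | head -1; python3 fit.py | grep held; python3 -c "
from h import *
print(np.mean([0]),ctrl.read_state()['eef_pos'],ctrl.read_state()['qd'].round(3))
a=cv2.imread('pics/scene8.png'); cv2.imwrite('pics/c9.png',cv2.resize(a[200:400,220:520],None,fx=2.6,fy=2.6))"
```

```text
[431.5 -39.4  88.3] [-3.142 -0.     1.402] [-0.7 -0.3 -2.7] 19.071138440913202 16.75
scene hub held z 112.5 [421.2 -88.3] -173.0 209
top eye held z 105.9 [446.8  42.8] -141.2 160
0.0 [431.51452381 -39.429969    88.30702287] [-0.001  0.001  0.001  0.002 -0.     0.    -0.001]
```

View pics/c9.png

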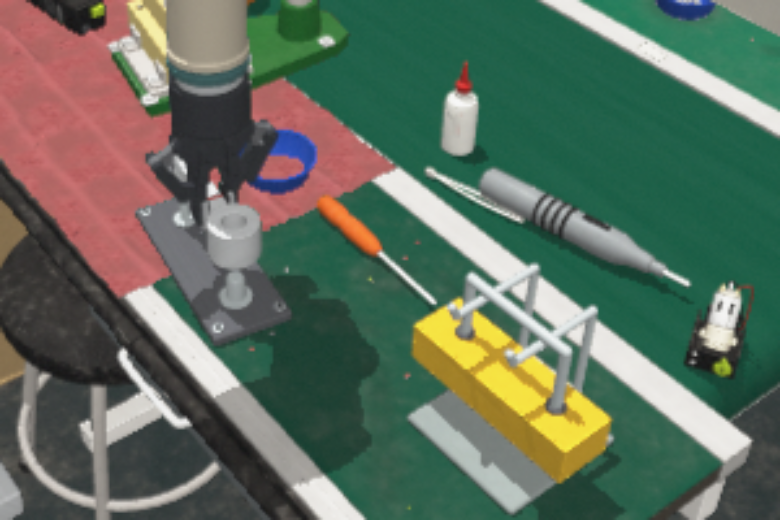

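In the picture the hub sits at (235,235), straight over the big stud at (237,285). The cover hangs on both prongs at (510,350), and the dish and driver have not moved. The fits agree with the studs to about 1 mm and the arm is at rest, so I hand in.

```bash
python3 -c "
from cell import ctrl
print(ctrl.finish_job()); print(ctrl.read_state()['clock'])"
```

```text
the job is handed in; nothing more can be done
None
the job is handed in; nothing more can be done
```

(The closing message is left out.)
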